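Load and start the glass-ring tumbler

TASK

Load every sawn glass ring on the bench into the tumbler's bowl, swing the lid over the bowl until it stops, press the lid fully down onto the bowl, then screw its knurled knob clockwise until it stops tight. After that, use the stylus from the wooden stand to press the recessed start button all the way in, and put the stylus back in its stand, fully home. Leave the mallet, the bottle neck and the scoop where they are.

Things in the scene. Friction and masses are not known exactly. Their poses are not given: they have to be found in the camera images.
- tumbler: Fixed grey bench tumbler. Origin on the bench under the centre of the round black bowl; the control box lies towards its -y, the lid post towards its +y. Base plate 12 mm thick, 180 x 310 mm (its x, y), from y = -195 to +115 mm. Control box 76 x 76 mm, top 60 mm above the bench, centred 150 mm towards -y.
- bowl_in (a point): Centre of the bowl's inner floor, 17 mm above the bench. Bowl: inside diameter 140 mm (about 126 mm at the floor), inside depth 68 mm, wall 5 mm.
- bowl_rim (a point): Centre of the bowl's mouth at rim height, 85 mm above the bench.
- swing_axis (a point): Top of the upright 16 mm steel lid post (130 mm above the bench), on the vertical axis about which the lid swings; 95 mm from the bowl's axis.
- lid_swing (a joint): Swing of the lid about the post, rad: 0 = squarely over the bowl, against its stop; grows counter-clockwise seen from above as it opens, to 2.6; starts at about 2.1 to 2.5. Stays where it is left (friction 0.15 N m).
- lid_press (a joint): How far the lid has been pressed down its post, m: 0 = raised (its underside 10 mm over the rim), 0.008 = fully seated. Takes about 9 N anywhere on the lid or its knob; stays where it is left. To be pressed only when it is over the bowl (swing below 0.2).
- lid_top (a point): Centre of the round lid's top face (aluminium disc, diameter 156 mm, 8 mm thick), 103 mm above the bench when raised. Moves with the lid, 95 mm from the swing axis. A flat steel arm 24 mm wide, its top 6 mm above this face, joins it to the post.
- lid_handle (a point): Centre of the lid's upright black handle peg, diameter 14 mm, 36 mm tall, standing on the lid's top at its edge opposite the post, 157 mm from the swing axis and 62 mm from the knob's axis; 121 mm above the bench when the lid is raised. Grip it or push it sideways to swing the lid (a hard grip can drag the lid down; a loose cage of the fingers does not).
- knob_grip (a point): Centre of the knurled steel screw knob (diameter 40 mm, 26 mm tall) in the middle of the lid, on its axis; 125 mm above the bench when the lid is raised and the screw fully loose. Its underside is 9 mm above the lid's top face when loose.
- screw_knob (a joint): Turn of the knob, rad, growing clockwise seen from above: 0 = fully loose, 5.0 = hard stop, tight. It sinks 0.6 mm per rad. Starts at 0 to 1.5; friction 0.05 N m. Needs several grasps.
- button_top (a point): Centre of the round black start button's top face (diameter 13 mm), which lies 7 mm below the control box's top, in the middle of a bore of 16 mm diameter, 53 mm above the bench. Faces up.
- start_button (a joint): Button travel downward, m: 0 = out, 0.004 = all the way in; springs back. About 5 N at full travel.
- stand: Fixed wooden stand for the stylus, 60 x 60 x 55 mm tall. Origin at the centre of its underside.
- stand_hole (a point): Mouth of the stand's upright hole (diameter 13 mm, right through), centre of the stand's top, 55 mm above the bench.
- stylus_center (a point): Centre of the stylus's round wooden handle (diameter 22 mm, 50 mm tall, upright; its z axis points up). Stands upright in the stand, the handle's foot resting on the stand's top. Centre 25 mm above the stand's top when home, 70 mm above the tip.
- stylus_tip (a point): Tip of the stylus's steel shaft (diameter 7 mm, 45 mm long below the handle); 45 mm below the stand's top when home.
- stylus: The stylus, 95 mm in all, 60 g; origin at its tip, z axis up along the handle.
- mallet: Bystander: rubber mallet, wooden handle lying along its x, head (100 x 60 mm) at its +x end; leave alone.
- bottle_neck: Bystander: standing green glass bottle neck, 68 mm wide at the foot, 98 mm tall; origin at the centre of its underside; leave alone.
- scoop: Bystander: tin scoop, pan 90 x 70 x 40 mm towards its +x, handle 100 mm towards -x; leave alone.
- ring0_center (a point): Centre of a glass ring sawn from a bottle neck, lying flat on the bench: outside diameter 36 mm, inside 22 mm, 24 mm tall, about 40 g; its z axis is the ring's axis. Two to four of the four are present.
- ring1_center (a point): Centre of a glass ring sawn from a bottle neck, lying flat on the bench: outside diameter 36 mm, inside 22 mm, 24 mm tall, about 40 g; its z axis is the ring's axis. Two to four of the four are present.
- ring2_center (a point): Centre of a glass ring sawn from a bottle neck, lying flat on the bench: outside diameter 36 mm, inside 22 mm, 24 mm tall, about 40 g; its z axis is the ring's axis. Two to four of the four are present.
- ring3_center (a point): Centre of a glass ring sawn from a bottle neck, lying flat on the bench: outside diameter 36 mm, inside 22 mm, 24 mm tall, about 40 g; its z axis is the ring's axis. Two to four of the four are present.
Not all that is in view belongs to the job. What is meant by the stand is not green or orange, and is the smaller of those in its own colour.

How it is judged:
By the outcome, as a careful person would: the job done as asked, in the order asked, and still so for the second after the job is handed in, with the robot touching nothing.
Of ring0, ring1, ring2, ring3 only 2 to 4 are there at a start; the rules pass over those that are not, and their reading is None.
At some moment in a run one of ring0, ring1, ring2, ring3 may be knocked a few centimetres aside while the robot is not near it.
It also fails if it takes over 210 s, if anything falls off the work surface, if the arm or the gripper's body presses on something with over 40 N, if the wrist force passes 120 N, or if a joint passes its speed limit or range.

ROBOT

A 6-joint arm with a two-finger parallel gripper is mounted at the origin on the work surface. World frame = base frame: x ahead of the robot, y to its left, z up, the work surface at z = 0. Lengths are in m, angles in rad, forces in N, time in s.
With the tool pointing down it reaches from about 0.425 to 0.95 m from the base axis. Payload 14.7 kg.
Tool frame: the origin (TCP) lies at the very end of the fingers, on their centre line; the grasp point (between the pads) lies 19 mm behind it; x points along the fingers, y is the direction in which the jaws open and shut, and the axes are right-handed (so a half turn about x gives the same grasp; the last joint's range is limited). The gripper opens to 85 mm and grips with 20 to 120 N. Pads are 22 mm wide; open, the fingers measure 114 mm over their backs; the gripper's body (76 mm by 85 mm) begins 54 mm behind the grasp point. The pads swing forward as they close: fully open they stand 13 mm farther back than shut.
Start: joints at [-1.327, 0.48, 1.596, -0, 1.065, -0.047], TCP at [0.186, -0.623, 0.231] pointing down, gripper open.
Joint ranges: [-2.75, 2.75], [-0.82, 2.05], [0.23, 2.67], [-1.56, 4.7], [0.09, 2.69], [-2.92, 2.92]. Speed limits (rad/s): [1.89, 1.89, 2.39, 3.01, 3.01, 3.01].

INTERFACE

Orientations are given as a rotation vector (axis times angle).
In Python, from rig import bot gives the robot as it stands. The module is installed in compiled form; this text tells all that it offers.
- The arm moves only by the tool arm_command, never from a script. Its argument "motion" is a list of rows, each a list of 3 entries, a list of its own where there are three numbers: the shift along the world's x, y, z in mm, then the turn, a rotation vector about the world's x, y, z in degrees, then the finger opening in mm, from 0 to 85.4. A call has 1 to 5 rows; each row is the pose to reach, as a shift and turn from the pose commanded when the call began; what a row does not reach only later rows make up. A row lasts 1/10 s, in which the tool goes at most 50 mm and 8.59 degrees, less where a joint would pass 70% of its speed; a pose out of reach is approached as far as the arm can. A call with a gripper value outside its range is refused whole. The fingers move at their own pace and stop on an object; "squeeze" is the grip in N (left out, the last holds). Time passes only in rows, so rows that repeat a pose let the fingers close. It gives the time, the measured TCP pose, the force and the opening at its end, in the units of the state.
- bot.get_state(): the state, without advancing time (a new reading comes with each control period).
- bot.grab_frame(name): name is "scene" or "top" or "wrist"; returns the picture (480x640x3 uint8, blue, green, red); there is no depth.
- bot.calibration(name): a dict with "mtx" (3x3 intrinsics, pixels), "R" (3x3) and "t" (3): a world point X has camera coordinates R X + t. Camera axes: x right, y down, z forward; pixel columns grow to the right and rows downward; lengths in m; the calibration is good to about 2 mm. A picture is of the moment at which its call begins: read the wrist's pose just before it. calibration takes no time and is no camera call; for the wrist camera it gives the pose at the moment of the call.
- bot.job_done(): hands the job in, once; it reports no verdict.
Trained networks look in the newest picture that a camera, given by its name, has taken for a name from the list of things; names that differ only in an ending like _2 or _b are one class to them, and where a whole thing is asked for, a point or a joint stands for the part that bears it (a point fixed in the world has none). Each returns a list of dicts, best first, with "confidence" (0 to 1); they miss things now and then, are a little off and sometimes report something else, mostly with a low value. They report only what shows in the picture. A call takes as long as a camera call. They do not tell look-alikes from the thing itself.
- bot.find_in(camera, target): "point" ([column, row] in pixels, amid what is visible of it).
- bot.outline_of(camera, target): "region" (480x640 bool, what is visible of it) and "point" ([column, row] in pixels, amid what is visible of it).
- bot.landmark_of(camera, target): "point" ([column, row] in pixels: a listed point, or the origin of a listed thing).
The state is a dict: "t": time; "joints": joint angles; "qvel": joint speeds; "effort": joint torques, N m; "position": TCP position; "eef_rot": TCP orientation; "contact_force": force on the tool from outside, world axes, zero at the start; "wrist_torque": the same for the moment, N m; "opening": opening from 0.0 (shut) to 1.0 (fully open).
Only numpy, scipy, OpenCV 4.12 (cv2) and the standard library are available. Lean on these libraries where they do the work, as an engineer would, in place of code of your own. Each camera call takes 0.05 s, during which the arm holds its last target. There are 200 camera calls.

## Working session

There is one attempt and no reset: what is moved stays moved. The work goes in short steps, Python scripts to look and compute and a tool call to move; the robot and the scene stay as the last step left them, time stands still between calls to the robot, and variables do not carry over. Pictures are saved under pics/ and viewed, about 12 in all and at most 16, crops included, and the job is handed in when it is done.

Besides the shell and the picture viewer there is one more tool, called as name(argument=value, ...), one argument or row to a line, values as JSON. arm_command: Moves the arm, as the interface text tells. Its arguments: {"type":"object","properties":{"motion":{"type":"array"},"squeeze":{"type":"number"}},"required":["motion"]}

```bash
mkdir -p pics
cat > h.py <<'E'
import numpy as np, cv2
from rig import bot
def ray(cam,p,c=None):
    c=c or bot.calibration(cam); R=np.array(c['R']);t=np.array(c['t']);K=np.array(c['mtx'])
    d=R.T@np.linalg.solve(K,[p[0],p[1],1.]); return -R.T@t,d
def atz(cam,p,z,c=None):
    o,d=ray(cam,p,c); return o+d*(z-o[2])/d[2]
def proj(cam,X,c=None):
    c=c or bot.calibration(cam); q=np.array(c['mtx'])@(np.array(c['R'])@np.array(X)+np.array(c['t'])); return q[:2]/q[2]
def lm(cam,name,z,n=4,mc=0.2):
    for r in bot.landmark_of(cam,name)[:n]:
        if r['confidence']>mc: print(cam,name,round(r['confidence'],2),np.round(r['point'],1),np.round(atz(cam,r['point'],z),4))
def st():
    s=bot.get_state(); print(round(s['t'],2),np.round(s['position'],4),np.round(s['eef_rot'],3),np.round(s['contact_force'],1),s['opening'])
E
python3 - <<'E'
from h import *
st()
for c in('top','scene'): cv2.imwrite(f'pics/{c}0.png',bot.grab_frame(c))
for c in('top','scene'):
    for n,z in [('tumbler',0),('bowl_rim',.085),('swing_axis',.13),('lid_top',.103),('lid_handle',.121),('knob_grip',.125),('button_top',.053),('stand_hole',.055),('stylus_center',.08),('ring0_center',.012),('mallet',0),('bottle_neck',0),('scoop',0)]: lm(c,n,z,6)
E
```

```text
0.0 [ 0.1863 -0.6223  0.2307] [ 2.066  0.304 -2.066] [-0.5  1.4  0.2] 0.9948893494780765
top tumbler 0.61 [239. 277.] [0.4692 0.1036 0.    ]
top tumbler 0.3 [427.6 237.3] [ 0.5528 -0.2957  0.    ]
top bowl_rim 0.71 [232.9 271. ] [0.4707 0.1031 0.085 ]
top bowl_rim 0.22 [366.9 236.7] [ 0.5374 -0.1568  0.085 ]
top swing_axis 0.96 [178.2 263.7] [0.4787 0.1967 0.13  ]
top swing_axis 0.68 [428.1 240.7] [ 0.5205 -0.2662  0.13  ]
top swing_axis 0.59 [129.3 202.4] [0.5953 0.2938 0.13  ]
top lid_top 0.83 [152.8 228.4] [0.5511 0.2557 0.103 ]
top lid_top 0.58 [418.1 199.1] [ 0.6085 -0.2567  0.103 ]
top lid_handle 0.66 [133.  203.1] [0.5964 0.29   0.121 ]
top knob_grip 0.95 [150.7 227.5] [0.5481 0.2526 0.125 ]
top button_top 0.4 [310.  273.9] [ 0.4686 -0.0451  0.053 ]
top stand_hole 0.89 [480.7 274.9] [ 0.4651 -0.3858  0.055 ]
top stand_hole 0.81 [491.1 174. ] [ 0.6755 -0.4213  0.055 ]
top stand_hole 0.7 [423.6 191.5] [ 0.638  -0.2791  0.055 ]
top stand_hole 0.63 [369.2 144.1] [ 0.741  -0.1694  0.055 ]
top stylus_center 0.48 [425.6 191.7] [ 0.6302 -0.2774  0.08  ]
top mallet 0.61 [450.5 363.8] [
[... 687 characters left out ...]
67 [268.1 340.6] [ 0.7411 -0.1675  0.055 ]
scene stand_hole 0.65 [162.7 244.7] [ 0.4446 -0.3898  0.055 ]
scene stylus_center 0.7 [210.5 300.8] [ 0.6463 -0.2769  0.08  ]
scene stylus_center 0.5 [376.9 227.2] [0.4776 0.101  0.08  ]
scene ring0_center 0.72 [206.9 285.4] [ 0.5436 -0.2943  0.012 ]
scene ring0_center 0.53 [261.4 285.1] [ 0.5585 -0.1731  0.012 ]
scene mallet 0.93 [191.3 214.7] [ 0.2881 -0.3374  0.    ]
scene bottle_neck 0.45 [262.2 285.2] [ 0.5486 -0.1716  0.    ]
scene scoop 0.73 [364.7 341.2] [0.7287 0.0302 0.    ]
scene scoop 0.66 [210.1 317.8] [ 0.6264 -0.2885  0.    ]
scene scoop 0.54 [208.7 305.2] [ 0.5911 -0.2917  0.    ]
scene scoop 0.44 [419.1 206.8] [0.3354 0.2455 0.    ]
```

View pics/top0.png

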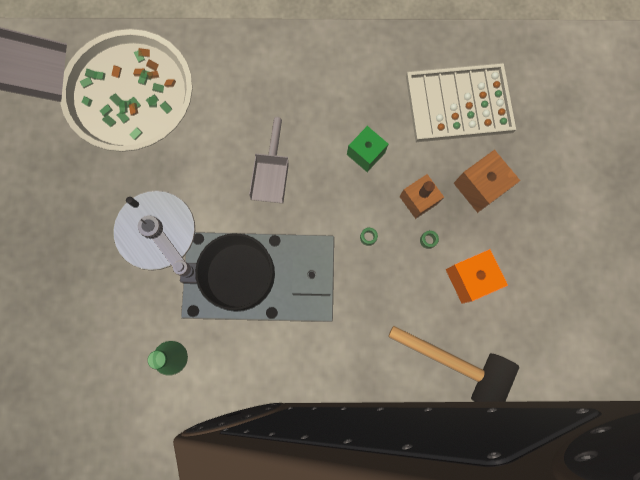

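View pics/scene0.png

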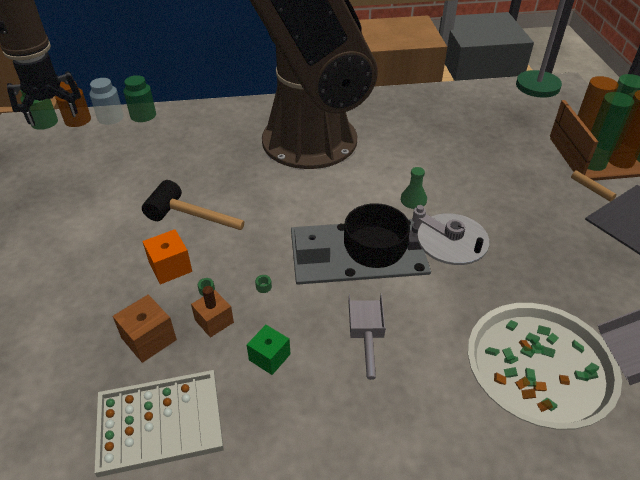

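Run:
```python
from h import *
from scipy.spatial.transform import Rotation as Ro
s=bot.get_state(); print(np.round(Ro.from_rotvec(s['eef_rot']).as_matrix(),3))
c=bot.calibration('wrist'); print(-np.array(c['R']).T@np.array(c['t'])-s['position'], np.round(c['R'],2), c['mtx'])
for p in [(369,236.5),(429,239.5)]: print('top',atz('top',p,.012))
for p in [(263,284),(207,286)]: print('scene',atz('scene',p,.012))
def tri(a,b):
    o1,d1=ray('top',a);o2,d2=ray('scene',b)
    k=np.linalg.lstsq(np.c_[d1,-d2],o2-o1,rcond=None)[0]; return (o1+k[0]*d1+o2+k[1]*d2)/2
for n,a,b in [('bowl',(232.9,271),(379.1,225.5)),('post',(178.2,263.7),(417.5,206.6)),('knob',(150.7,227.5),(453.8,227.1)),('handle',(133,203.1),(479.2,244.4)),('styl',(425.6,191.7),(210.5,300.8)),('stand',(423.6,191.5),(207.3,303.9))]: print(n,np.round(tri(a,b),4))
```

```text
[[-0.     0.287 -0.958]
 [-0.    -0.958 -0.287]
 [-1.     0.     0.   ]]
[0.06987637 0.02193585 0.14134877] [[ 0.29 -0.96 -0.  ]
 [-0.92 -0.27  0.29]
 [-0.28 -0.08 -0.96]] [[415.38644796   0.         325.52610128]
 [  0.         415.38644796 241.26060808]
 [  0.           0.           1.        ]]
top [ 0.55242583 -0.1691974   0.012     ]
top [ 0.54565931 -0.29565567  0.012     ]
scene [ 0.55572617 -0.16932679  0.012     ]
scene [ 0.54538557 -0.29404128  0.012     ]
bowl [0.4717 0.1057 0.0789]
post [0.4778 0.1926 0.1332]
knob [0.5476 0.2523 0.1273]
handle [0.5975 0.2929 0.1182]
styl [ 0.6343 -0.2797  0.066 ]
stand [ 0.6368 -0.2823  0.0587]
```

arm_command(
  motion=[
    [[36,33,0],[0,0,0],85],
    [[72,66,0],[0,0,0],85],
    [[108,98,0],[0,0,0],85],
    [[144,131,0],[0,0,0],85],
    [[180,164,0],[0,0,0],85],
  ],
  squeeze=30,
)

```text
t: 1.9
position: [0.3675, -0.4573, 0.2315]
eef_rot: [2.065, 0.302, -2.065]
contact_force: [0.4, 0.6, -0.5]
opening: 1.0
```

arm_command(
  motion=[
    [[36,33,-20],[0,0,0],85],
    [[72,66,-40],[0,0,0],70],
    [[108,98,-60],[0,0,0],60],
    [[144,131,-70],[0,0,0],60],
    [[180,164,-80],[0,0,0],60],
  ],
)

```text
t: 2.4
position: [0.5422, -0.2979, 0.1521]
eef_rot: [2.065, 0.302, -2.066]
contact_force: [1.3, -0.1, 0.6]
opening: 0.704
```

Run:
```python
from h import *
st(); c=bot.calibration('wrist')
cv2.imwrite('pics/w1.png',bot.grab_frame('wrist'))
for n,z in [('ring0_center',.012),('stylus_center',.08),('stand_hole',.055),('button_top',.053)]: lm('wrist',n,z)
```

```text
2.4 [ 0.5422 -0.2979  0.1521] [ 2.065  0.302 -2.066] [ 1.3 -0.1  0.6] 0.703948559959537
wrist ring0_center 0.65 [326.7 216.3] [ 0.5503 -0.2929  0.012 ]
wrist stylus_center 0.94 [346.5  68.7] [ 0.6358 -0.2781  0.08  ]
wrist stand_hole 0.86 [414.9 402.1] [ 0.4503 -0.3882  0.055 ]
wrist stand_hole 0.63 [620.7  93.2] [ 0.6686 -0.426   0.055 ]
```

View pics/w1.png

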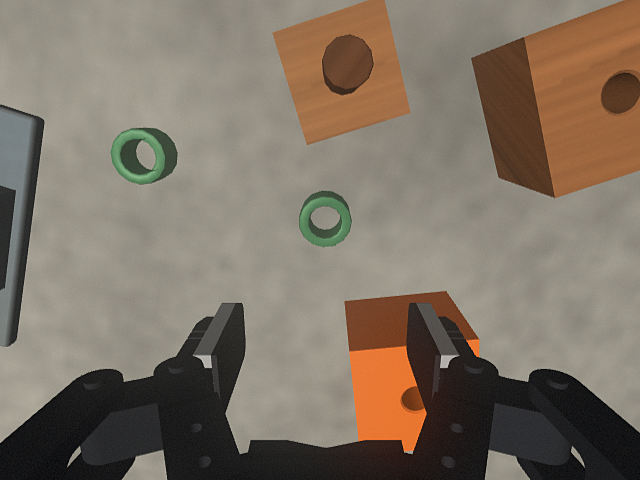

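arm_command(
  motion=[
    [[1,0,-40],[0,0,0],60],
    [[1,0,-80],[0,0,0],60],
    [[1,0,-115],[0,0,0],60],
    [[1,0,-135],[0,0,0],60],
    [[1,0,-146],[0,0,0],60],
  ],
)

```text
t: 3.15
position: [0.5404, -0.3004, 0.0053]
eef_rot: [2.065, 0.302, -2.069]
contact_force: [-0.7, 1.0, 0.5]
opening: 0.701
```

arm_command(
  motion=[
    [[0,0,0],[0,0,0],60],
    [[0,0,0],[0,0,0],25],
    [[0,0,0],[0,0,0],25],
    [[0,0,0],[0,0,0],25],
    [[0,0,0],[0,0,0],25],
  ],
)

```text
t: 3.65
position: [0.5429, -0.3003, 0.0084]
eef_rot: [2.066, 0.301, -2.063]
contact_force: [-3.1, -2.7, 7.7]
opening: 0.412
```

arm_command(
  motion=[
    [[0,0,0],[0,0,0],25],
    [[0,0,0],[0,0,0],25],
    [[0,0,30],[0,0,0],25],
    [[0,0,80],[0,0,0],25],
    [[0,0,130],[0,0,0],25],
  ],
)

```text
t: 4.15
position: [0.5418, -0.2993, 0.1387]
eef_rot: [2.065, 0.303, -2.066]
contact_force: [1.4, -0.5, -0.3]
opening: 0.413
```

Run:
```python
from h import *
f=bot.grab_frame('wrist'); st()
cv2.imwrite('pics/w2.png',f)
for n,z in [('ring0_center',.012),('button_top',.053)]: lm('wrist',n,z)
```

```text
4.2 [ 0.5454 -0.3014  0.1473] [ 2.07   0.296 -2.054] [ 5.4 -3.6  8.8] 0.40997059220924814
```

View pics/w2.png

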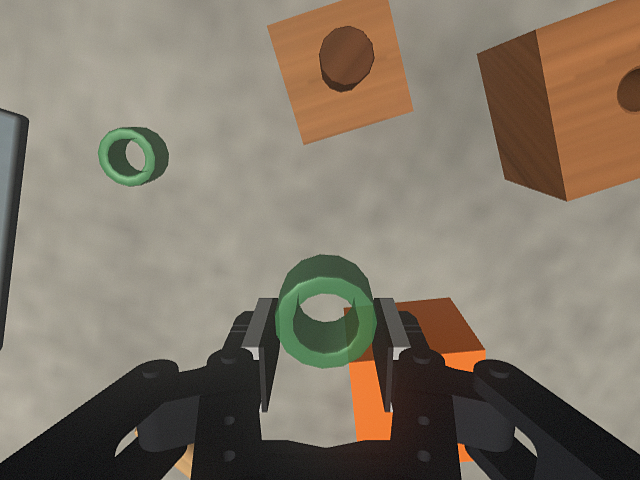

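arm_command(
  motion=[
    [[-10,42,10],[0,0,0],25],
    [[-20,84,10],[0,0,0],25],
    [[-30,126,10],[0,0,0],25],
    [[-40,168,10],[0,0,0],25],
    [[-50,210,10],[0,0,0],25],
  ],
)

```text
t: 4.8
position: [0.491, -0.0879, 0.1465]
eef_rot: [2.065, 0.302, -2.066]
contact_force: [1.3, 0.2, -0.0]
opening: 0.414
```

arm_command(
  motion=[
    [[-10,42,0],[0,0,0],25],
    [[-20,84,0],[0,0,0],25],
    [[-30,126,0],[0,0,0],25],
    [[-40,168,0],[0,0,0],25],
    [[-46,190,0],[0,0,0],25],
  ],
)

```text
t: 5.3
position: [0.4446, 0.1029, 0.1465]
eef_rot: [2.064, 0.304, -2.065]
contact_force: [0.6, -0.3, -0.1]
opening: 0.413
```

Run:
```python
from h import *
f=bot.grab_frame('wrist'); st()
for n,z in [('ring0_center',.012),('button_top',.053),('bowl_rim',.085),('bowl_in',.017)]: lm('wrist',n,z)
st()
```

```text
5.35 [0.4441 0.1043 0.1465] [ 2.063  0.305 -2.066] [-2.7  0.  -0.2] 0.4130822128259167
wrist ring0_center 0.89 [327.9 308.4] [0.386  0.0845 0.012 ]
wrist ring0_center 0.28 [575.5 279.5] [ 0.4587 -0.078   0.012 ]
wrist button_top 0.84 [574.7 277.9] [ 0.4684 -0.0481  0.053 ]
wrist bowl_rim 0.9 [339.4 213.3] [0.4727 0.1028 0.085 ]
wrist bowl_in 0.56 [339.5 192. ] [0.4723 0.0997 0.017 ]
5.55 [0.446  0.1003 0.1466] [ 2.065  0.303 -2.065] [0.6 0.2 0. ] 0.4078788576009134
```

arm_command(
  motion=[
    [[0,2,-35],[0,0,0],25],
    [[0,2,-70],[0,0,0],25],
    [[0,2,-105],[0,0,0],25],
    [[0,2,-116],[0,0,0],25],
    [[0,2,-116],[0,0,0],25],
  ],
)

```text
t: 6.05
position: [0.4457, 0.1016, 0.0297]
eef_rot: [2.063, 0.301, -2.069]
contact_force: [0.3, 0.3, 0.7]
opening: 0.409
```

arm_command(
  motion=[
    [[0,0,0],[0,0,0],52],
    [[0,0,0],[0,0,0],52],
    [[0,0,0],[0,0,0],52],
    [[0,0,0],[0,0,0],52],
    [[0,0,35],[0,0,0],52],
  ],
)

```text
t: 6.55
position: [0.4466, 0.1018, 0.0655]
eef_rot: [2.065, 0.301, -2.067]
contact_force: [1.6, 0.3, 0.6]
opening: 0.605
```

arm_command(
  motion=[
    [[0,0,45],[0,0,0],52],
    [[0,0,90],[0,0,0],52],
    [[20,-40,90],[0,0,0],60],
    [[40,-84,90],[0,0,0],60],
    [[60,-128,90],[0,0,0],60],
  ],
)

```text
t: 7.05
position: [0.5071, -0.0272, 0.1584]
eef_rot: [2.068, 0.302, -2.061]
contact_force: [0.9, 1.9, 0.8]
opening: 0.704
```

arm_command(
  motion=[
    [[15,-45,0],[0,0,0],60],
    [[30,-90,0],[0,0,0],60],
    [[45,-135,0],[0,0,0],60],
    [[45,-143,0],[0,0,0],60],
    [[45,-143,0],[0,0,0],60],
  ],
)

```text
t: 7.55
position: [0.5511, -0.1704, 0.1571]
eef_rot: [2.068, 0.299, -2.065]
contact_force: [-0.6, 0.5, 0.5]
opening: 0.703
```

Run:
```python
from h import *
f=bot.grab_frame('wrist'); st()
for n,z in [('ring0_center',.012)]: lm('wrist',n,z)
f=bot.grab_frame('top')
lm('top','ring0_center',.012); cv2.imwrite('pics/t3.png',f); st()
```

```text
7.6 [ 0.5507 -0.1689  0.1568] [ 2.067  0.301 -2.066] [-0.1  0.2  0. ] 0.7002592845829704
top ring0_center 0.73 [233.4 284.5] [0.4523 0.113  0.012 ]
7.75 [ 0.5507 -0.1673  0.1564] [ 2.065  0.304 -2.065] [-0.5  0.1 -0.2] 0.7028939091836551
```

View pics/t3.png

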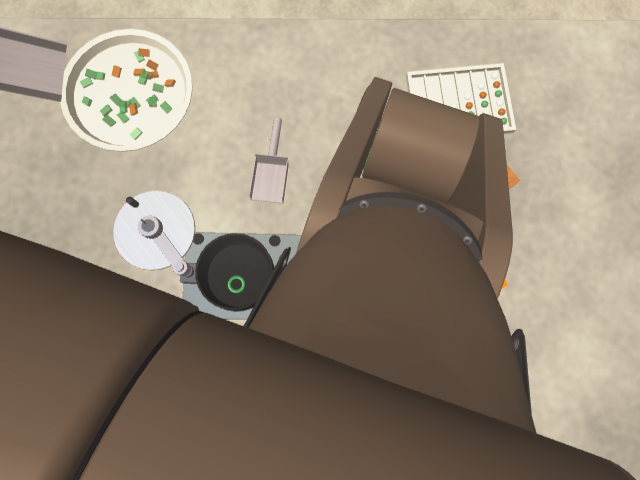

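Run:
```python
from h import *
f=bot.grab_frame('wrist'); st()
cv2.imwrite('pics/w3.png',f); lm('wrist','ring1_center',.012,mc=.05)
```

```text
7.8 [ 0.5509 -0.1673  0.1563] [ 2.065  0.304 -2.065] [ 0.3 -0.5  0.1] 0.700439071086575
```

View pics/w3.png

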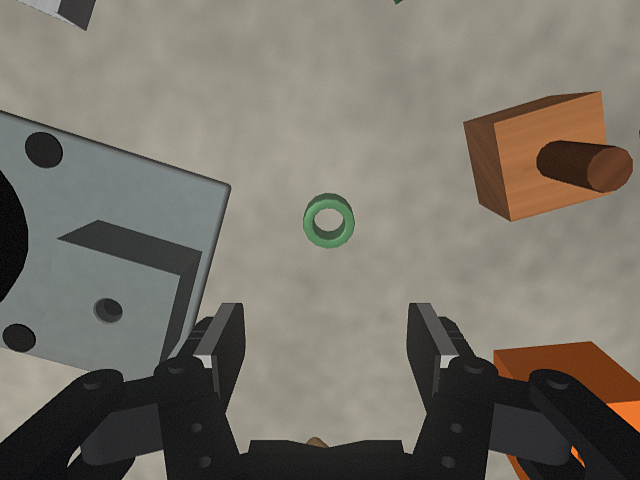

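arm_command(
  motion=[
    [[3,-2,-40],[0,0,0],60],
    [[3,-2,-80],[0,0,0],60],
    [[3,-2,-115],[0,0,0],60],
    [[3,-2,-140],[0,0,0],60],
    [[3,-2,-150],[0,0,0],60],
  ],
)

```text
t: 8.35
position: [0.5528, -0.1692, 0.0036]
eef_rot: [2.062, 0.305, -2.068]
contact_force: [0.5, -0.3, 1.0]
opening: 0.707
```

arm_command(
  motion=[
    [[0,0,0],[0,0,0],25],
    [[0,0,0],[0,0,0],25],
    [[0,0,0],[0,0,0],25],
    [[0,0,0],[0,0,0],25],
    [[0,0,0],[0,0,0],25],
  ],
)

```text
t: 8.85
position: [0.5546, -0.1707, 0.0066]
eef_rot: [2.066, 0.302, -2.064]
contact_force: [0.2, -0.1, -0.8]
opening: 0.414
```

arm_command(
  motion=[
    [[0,0,45],[0,0,0],25],
    [[0,0,90],[0,0,0],25],
    [[0,0,140],[0,0,0],25],
    [[-6,40,145],[0,0,0],25],
    [[-12,80,145],[0,0,0],25],
  ],
)

```text
t: 9.35
position: [0.5434, -0.0907, 0.1534]
eef_rot: [2.071, 0.298, -2.061]
contact_force: [-0.6, 0.9, -1.7]
opening: 0.408
```

arm_command(
  motion=[
    [[-12,45,0],[0,0,0],25],
    [[-24,90,0],[0,0,0],25],
    [[-36,135,0],[0,0,0],25],
    [[-48,175,0],[0,0,0],25],
    [[-58,194,0],[0,0,0],25],
  ],
)

```text
t: 9.85
position: [0.4833, 0.1061, 0.1512]
eef_rot: [2.065, 0.304, -2.064]
contact_force: [-0.6, 0.3, 0.8]
opening: 0.412
```

Run:
```python
from h import *
f=bot.grab_frame('wrist'); st()
lm('wrist','bowl_rim',.085);lm('wrist','ring0_center',.14)
st()
```

```text
9.9 [0.4818 0.1072 0.1511] [ 2.064  0.305 -2.065] [-2.2  1.9 -1. ] 0.4125795916824652
wrist bowl_rim 0.65 [328.9 281.5] [0.4713 0.1016 0.085 ]
wrist ring0_center 0.79 [315.5 272. ] [0.496  0.1136 0.14  ]
10.0 [0.4836 0.1046 0.1512] [ 2.064  0.305 -2.063] [ 0.7 -0.2 -1.1] 0.41265169475056607
```

arm_command(
  motion=[
    [[6,0,-40],[0,0,0],25],
    [[6,0,-80],[0,0,0],25],
    [[6,0,-110],[0,0,0],25],
    [[6,0,-121],[0,0,0],25],
    [[6,0,-121],[0,0,0],25],
  ],
)

```text
t: 10.5
position: [0.4896, 0.1027, 0.0289]
eef_rot: [2.063, 0.302, -2.068]
contact_force: [0.3, -0.1, -0.3]
opening: 0.415
```

arm_command(
  motion=[
    [[0,0,0],[0,0,0],50],
    [[0,0,0],[0,0,0],50],
    [[0,0,0],[0,0,0],50],
    [[0,0,0],[0,0,0],50],
    [[0,0,40],[0,0,0],50],
  ],
)

```text
t: 11.0
position: [0.4878, 0.1031, 0.0674]
eef_rot: [2.059, 0.302, -2.072]
contact_force: [1.4, 0.1, 0.2]
opening: 0.584
```

arm_command(
  motion=[
    [[0,0,40],[0,0,0],50],
    [[0,0,80],[0,0,0],50],
    [[0,0,120],[0,0,8],40],
    [[0,0,140],[0,0,16],40],
    [[0,0,140],[0,0,24],40],
  ],
)

```text
t: 11.5
position: [0.4918, 0.1038, 0.2135]
eef_rot: [1.811, 0.674, -1.799]
contact_force: [-0.1, -0.3, -0.6]
opening: 0.464
```

arm_command(
  motion=[
    [[0,0,0],[0,0,8],40],
    [[0,0,0],[0,0,16],40],
    [[0,0,0],[0,0,24],40],
    [[0,0,0],[0,0,32],40],
    [[0,0,0],[0,0,40],40],
  ],
)

```text
t: 12.0
position: [0.49, 0.1035, 0.2102]
eef_rot: [1.324, 1.131, -1.324]
contact_force: [0.4, -0.2, 0.6]
opening: 0.469
```

Run:
```python
from h import *
f=bot.grab_frame('wrist'); st(); print(bot.get_state()['joints'])
lm('wrist','ring0_center',.03); lm('wrist','lid_handle',.121);lm('wrist','swing_axis',.13);lm('wrist','knob_grip',.125)
cv2.imwrite('pics/w4.png',f)
```

```text
12.05 [0.49   0.1035 0.2102] [ 1.317  1.136 -1.317] [0.3 0.8 0.1] 0.463642871899099
[1.47663858e-01 2.98373666e-01 1.95620444e+00 5.22354827e-05
 8.86524716e-01 2.95204511e-01]
wrist lid_handle 0.28 [69.  74.3] [0.3741 0.2193 0.121 ]
wrist swing_axis 0.56 [265.7  79.7] [0.475 0.199 0.13 ]
```

View pics/w4.png

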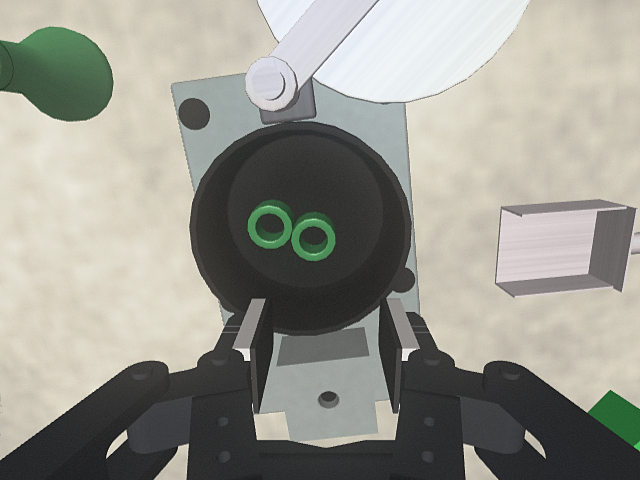

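arm_command(
  motion=[
    [[0,0,0],[0,0,8],40],
    [[0,0,0],[0,0,16],40],
    [[0,0,0],[0,0,24],40],
    [[0,0,0],[0,0,32],40],
    [[0,0,0],[0,0,40],40],
  ],
)

```text
t: 12.75
position: [0.4901, 0.1035, 0.2098]
eef_rot: [0.805, 1.417, -0.805]
contact_force: [0.5, 0.5, 0.3]
opening: 0.468
```

arm_command(
  motion=[
    [[20,35,0],[0,0,8],40],
    [[40,70,0],[0,0,16],40],
    [[60,105,0],[0,0,24],40],
    [[80,140,0],[0,0,32],40],
    [[107,189,0],[0,0,40],40],
  ],
)

```text
t: 13.25
position: [0.5945, 0.2882, 0.2098]
eef_rot: [0.263, 1.555, -0.264]
contact_force: [0.9, -0.7, 0.5]
opening: 0.47
```

arm_command(
  motion=[
    [[0,0,0],[0,0,8],40],
    [[0,0,0],[0,0,16],40],
    [[0,0,0],[0,0,24],40],
    [[0,0,0],[0,0,32],40],
    [[0,0,0],[0,0,40],40],
  ],
)

```text
t: 13.75
position: [0.5941, 0.2873, 0.2096]
eef_rot: [-0.285, 1.552, 0.285]
contact_force: [-0.9, 0.5, 0.2]
opening: 0.471
```

arm_command(
  motion=[
    [[0,0,0],[0,0,8],40],
    [[0,0,0],[0,0,16],40],
    [[0,0,0],[0,0,17],40],
    [[0,0,0],[0,0,17],40],
    [[0,0,0],[0,0,17],40],
  ],
)

```text
t: 14.25
position: [0.5943, 0.2873, 0.2098]
eef_rot: [-0.511, 1.51, 0.511]
contact_force: [0.3, 0.9, -0.5]
opening: 0.466
```

Run:
```python
from h import *
from scipy.spatial.transform import Rotation as Ro
f=bot.grab_frame('wrist'); st(); s=bot.get_state(); print(s['joints'])
m=Ro.from_rotvec(s['eef_rot']).as_matrix(); print('yawy',np.degrees(np.arctan2(m[1,1],m[0,1])))
lm('wrist','lid_handle',.121);lm('wrist','swing_axis',.13);lm('wrist','knob_grip',.125); lm('wrist','lid_top',.103)
cv2.imwrite('pics/w5.png',f)
```

```text
14.3 [0.5943 0.2873 0.2098] [-0.512  1.51   0.512] [ 0.3  0.1 -0.4] 0.4669673213524002
[ 4.04391212e-01  5.14532043e-01  1.59374690e+00 -2.62577309e-05
  1.03333371e+00 -1.82021790e+00]
yawy 127.46148367183095
wrist lid_handle 0.67 [326.4 259.7] [0.5988 0.2928 0.121 ]
wrist knob_grip 0.8 [327.9 155.5] [0.5503 0.2566 0.125 ]
```

View pics/w5.png

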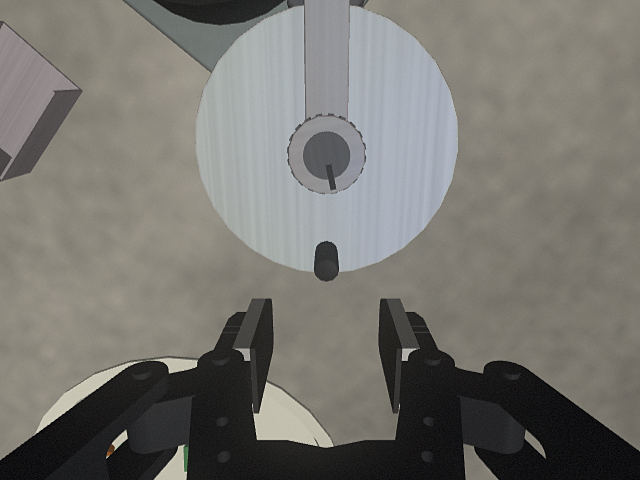

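Run:
```python
import numpy as np
a=38.5
f=lambda a:np.round(157*np.array([np.cos(np.radians(a)),np.sin(np.radians(a))]))
for k in range(4):
    o=f(a); print(a,[ (f(a-8*i)-o).tolist() for i in range(1,6)]); a-=40
```

```text
38.5 [[12.0, -18.0], [22.0, -38.0], [29.0, -59.0], [33.0, -80.0], [34.0, -102.0]]
-1.5 [[-2.0, -22.0], [-7.0, -43.0], [-15.0, -64.0], [-26.0, -83.0], [-39.0, -100.0]]
-41.5 [[-16.0, -15.0], [-34.0, -28.0], [-53.0, -39.0], [-73.0, -47.0], [-95.0, -51.0]]
-81.5 [[-22.0, -2.0], [-43.0, -1.0], [-65.0, 4.0], [-86.0, 11.0], [-105.0, 21.0]]
```

arm_command(
  motion=[
    [[4,5,-30],[0,0,0],40],
    [[4,5,-60],[0,0,0],40],
    [[4,5,-90],[0,0,0],40],
    [[4,5,-98],[0,0,0],40],
    [[4,5,-98],[0,0,0],40],
  ],
)

```text
t: 15.0
position: [0.5977, 0.292, 0.1109]
eef_rot: [-0.515, 1.511, 0.514]
contact_force: [-0.1, -1.1, -0.2]
opening: 0.468
```

arm_command(
  motion=[
    [[0,0,0],[0,0,0],22],
    [[0,0,0],[0,0,0],22],
    [[0,0,0],[0,0,0],22],
    [[0,0,0],[0,0,0],22],
    [[0,0,0],[0,0,0],22],
  ],
)

```text
t: 15.5
position: [0.5985, 0.2924, 0.1123]
eef_rot: [-0.514, 1.508, 0.515]
contact_force: [-0.1, -1.3, 0.1]
opening: 0.259
```

arm_command(
  motion=[
    [[12,-18,0],[0,0,-8],22],
    [[22,-38,0],[0,0,-16],22],
    [[29,-59,0],[0,0,-24],22],
    [[33,-80,0],[0,0,-32],22],
    [[34,-102,0],[0,0,-40],22],
  ],
)

```text
t: 16.0
position: [0.6326, 0.1897, 0.1118]
eef_rot: [0.037, 1.57, -0.036]
contact_force: [-0.9, 1.2, -0.4]
opening: 0.259
```

arm_command(
  motion=[
    [[-2,-22,0],[0,0,-8],22],
    [[-7,-43,0],[0,0,-16],22],
    [[-15,-64,0],[0,0,-24],22],
    [[-26,-83,0],[0,0,-32],22],
    [[-39,-100,0],[0,0,-40],22],
  ],
)

```text
t: 16.5
position: [0.5932, 0.0894, 0.1119]
eef_rot: [0.583, 1.491, -0.582]
contact_force: [0.3, 2.3, 0.2]
opening: 0.259
```

Run:
```python
from h import *
f=bot.grab_frame('wrist'); st(); print(bot.get_state()['joints'])
lm('wrist','lid_handle',.121);lm('wrist','knob_grip',.125)
```

```text
16.55 [0.5906 0.0875 0.1117] [ 0.589  1.491 -0.592] [-1.7 -2.7 -0.4] 0.2614094475085413
[ 9.65878367e-02  5.49982773e-01  1.82539542e+00 -6.07681849e-04
  7.68273225e-01 -7.18832813e-01]
wrist lid_handle 0.72 [335.2 323.8] [0.5906 0.0941 0.121 ]
wrist lid_handle 0.7 [139.6  20.5] [0.4812 0.118  0.121 ]
wrist knob_grip 0.81 [332.2 148.5] [0.5459 0.1351 0.125 ]
```

arm_command(
  motion=[
    [[-16,-15,0],[0,0,-8],22],
    [[-34,-28,0],[0,0,-16],22],
    [[-53,-39,0],[0,0,-24],22],
    [[-73,-47,0],[0,0,-32],22],
    [[-95,-51,0],[0,0,-40],22],
  ],
)

```text
t: 17.15
position: [0.499, 0.0393, 0.1121]
eef_rot: [1.113, 1.267, -1.111]
contact_force: [1.6, -1.2, 0.5]
opening: 0.258
```

arm_command(
  motion=[
    [[-11,-2,0],[0,0,-4],22],
    [[-22,-2,0],[0,0,-8],22],
    [[-28,-2,0],[0,0,-10],22],
    [[-33,-2,0],[0,0,-11],22],
    [[-33,-2,0],[0,0,-11],22],
  ],
)

```text
t: 17.65
position: [0.466, 0.0377, 0.112]
eef_rot: [1.251, 1.181, -1.249]
contact_force: [3.5, 1.8, 0.0]
opening: 0.26
```

Run:
```python
from h import *
f=bot.grab_frame('wrist'); st(); print(bot.get_state()['joints'])
lm('wrist','lid_handle',.121);lm('wrist','knob_grip',.125);lm('wrist','swing_axis',.13); st()
cv2.imwrite('pics/w6.png',f)
```

```text
17.7 [0.4662 0.0376 0.112 ] [ 1.251  1.181 -1.249] [ 2.2  1.3 -0.2] 0.2605630259713863
[1.56392799e-02 4.06819100e-01 2.11970862e+00 1.44704522e-04
 6.13705027e-01 7.14702877e-02]
wrist lid_handle 0.68 [337.8 322.5] [0.4697 0.0419 0.121 ]
wrist knob_grip 0.7 [333.7 149.3] [0.4712 0.1021 0.125 ]
wrist swing_axis 0.49 [337.9 405. ] [0.468  0.0144 0.13  ]
17.85 [0.466  0.0375 0.1118] [ 1.251  1.181 -1.251] [ 2.8  1.6 -0.3] 0.26234145638482576
```

View pics/w6.png

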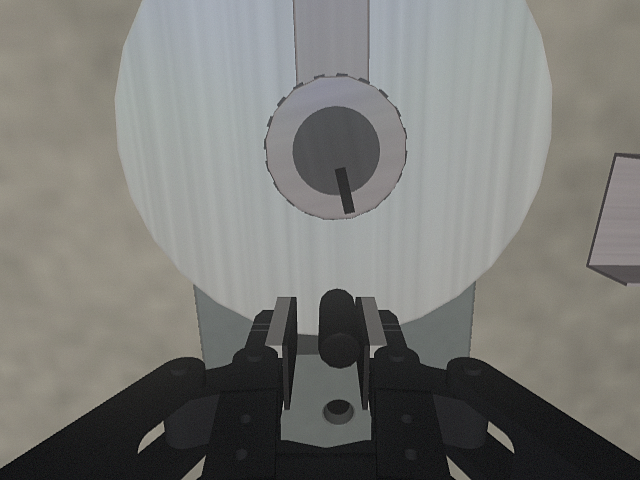

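arm_command(
  motion=[
    [[-2,0,0],[0,0,0],22],
    [[-4,0,0],[0,0,0],22],
    [[-5,0,0],[0,0,0],22],
    [[-5,0,0],[0,0,0],22],
    [[-5,0,0],[0,0,0],22],
  ],
)

```text
t: 18.35
position: [0.4631, 0.0376, 0.1123]
eef_rot: [1.255, 1.178, -1.248]
contact_force: [12.8, 6.9, -6.7]
opening: 0.259
```

Run:
```python
from h import *
f=bot.grab_frame('wrist'); st()
lm('wrist','lid_handle',.121);lm('wrist','knob_grip',.125)
```

```text
18.4 [0.4632 0.0376 0.1123] [ 1.255  1.178 -1.248] [14.1  5.9 -6.1] 0.25548091141968243
wrist lid_handle 0.87 [346.3 320.7] [0.4698 0.0423 0.121 ]
wrist knob_grip 0.7 [343.1 148.4] [0.4712 0.1023 0.125 ]
```

arm_command(
  motion=[
    [[4,0,0],[0,0,0],40],
    [[4,0,0],[0,0,0],40],
    [[4,0,30],[0,0,0],40],
    [[4,0,60],[0,0,0],20],
    [[8,10,60],[0,0,0],0],
  ],
)

```text
t: 19.0
position: [0.4691, 0.0468, 0.1745]
eef_rot: [1.254, 1.178, -1.25]
contact_force: [0.5, 0.1, -0.6]
opening: 0.134
```

arm_command(
  motion=[
    [[0,25,0],[0,0,0],0],
    [[0,55,0],[0,0,0],0],
    [[0,55,0],[0,0,0],0],
    [[0,55,0],[0,0,0],0],
    [[0,55,0],[0,0,0],0],
  ],
)

```text
t: 19.5
position: [0.4678, 0.1019, 0.1713]
eef_rot: [1.251, 1.182, -1.253]
contact_force: [-1.0, 0.8, 0.1]
opening: 0.001
```

arm_command(
  motion=[
    [[0,0,-15],[0,0,0],0],
    [[0,0,-28],[0,0,0],0],
    [[0,0,-32],[0,0,0],0],
    [[0,0,-34],[0,0,0],0],
    [[0,0,-34],[0,0,0],0],
  ],
)

```text
t: 20.0
position: [0.4683, 0.102, 0.1379]
eef_rot: [1.252, 1.181, -1.253]
contact_force: [-0.6, 0.3, 0.5]
opening: 0.001
```

arm_command(
  motion=[
    [[0,0,-2],[0,0,0],0],
    [[0,0,-4],[0,0,0],0],
    [[0,0,-6],[0,0,0],0],
    [[0,0,-8],[0,0,0],0],
    [[0,0,-8],[0,0,0],0],
  ],
)

```text
t: 20.5
position: [0.4687, 0.1021, 0.1303]
eef_rot: [1.252, 1.18, -1.251]
contact_force: [0.3, -3.3, 7.0]
opening: 0.006
```

arm_command(
  motion=[
    [[0,0,-1],[0,0,0],0],
    [[0,0,-2],[0,0,0],0],
    [[0,0,-3],[0,0,0],0],
    [[0,0,-3],[0,0,0],0],
    [[0,0,-3],[0,0,0],0],
  ],
)

```text
t: 21.0
position: [0.4691, 0.1019, 0.1279]
eef_rot: [1.252, 1.18, -1.25]
contact_force: [-2.2, -7.1, 17.4]
opening: -0.005
```

arm_command(
  motion=[
    [[0,0,-1],[0,0,0],0],
    [[0,0,-2],[0,0,0],0],
    [[0,0,-2],[0,0,0],0],
    [[0,0,-2],[0,0,0],0],
    [[0,0,-2],[0,0,0],0],
  ],
)

```text
t: 21.5
position: [0.4702, 0.1017, 0.1268]
eef_rot: [1.253, 1.178, -1.249]
contact_force: [-1.3, -12.9, 33.3]
opening: 0.002
```

arm_command(
  motion=[
    [[2,0,20],[0,0,0],20],
    [[2,0,45],[0,0,8],60],
    [[2,0,58],[0,0,16],60],
    [[2,0,58],[0,0,24],60],
    [[2,0,58],[0,0,32],60],
  ],
)

```text
t: 22.0
position: [0.4708, 0.1024, 0.1837]
eef_rot: [0.83, 1.406, -0.828]
contact_force: [-0.6, 1.3, -0.7]
opening: 0.7
```

arm_command(
  motion=[
    [[0,0,0],[0,0,8],60],
    [[0,0,0],[0,0,16],60],
    [[0,0,0],[0,0,24],60],
    [[0,0,0],[0,0,32],60],
    [[0,0,0],[0,0,40],60],
  ],
)

```text
t: 22.5
position: [0.4704, 0.1023, 0.1832]
eef_rot: [0.288, 1.551, -0.287]
contact_force: [0.1, 0.4, 0.4]
opening: 0.701
```

arm_command(
  motion=[
    [[0,0,0],[0,0,8],60],
    [[0,0,0],[0,0,16],60],
    [[0,0,0],[0,0,24],60],
    [[0,0,0],[0,0,32],60],
    [[0,0,0],[0,0,40],60],
  ],
)

```text
t: 23.0
position: [0.4704, 0.1023, 0.1831]
eef_rot: [-0.26, 1.554, 0.26]
contact_force: [0.1, 0.1, 0.9]
opening: 0.704
```

arm_command(
  motion=[
    [[0,0,0],[0,0,8],60],
    [[0,0,0],[0,0,16],60],
    [[0,0,0],[0,0,24],60],
    [[0,0,0],[0,0,32],60],
    [[0,0,0],[0,0,40],60],
  ],
)

```text
t: 23.5
position: [0.4704, 0.1023, 0.1831]
eef_rot: [-0.802, 1.417, 0.802]
contact_force: [-1.1, 0.5, 0.5]
opening: 0.705
```

Run:
```python
from h import *
f=bot.grab_frame('wrist'); st(); print(bot.get_state()['joints'])
lm('wrist','lid_handle',.113);lm('wrist','knob_grip',.117);lm('wrist','swing_axis',.13); 
cv2.imwrite('pics/w7.png',f)
```

```text
23.55 [0.4705 0.1023 0.1831] [-0.81   1.414  0.809] [-0.1 -0.6  0. ] 0.7006650324781798
[ 1.51158184e-01  3.09265702e-01  2.02591663e+00 -2.33947587e-05
  8.05688992e-01 -2.45884216e+00]
wrist lid_handle 0.91 [258.9 159.7] [0.471  0.0408 0.113 ]
wrist knob_grip 0.78 [322.  262.8] [0.4717 0.1029 0.117 ]
wrist swing_axis 0.77 [405.4 409.1] [0.4751 0.1969 0.13  ]
```

View pics/w7.png

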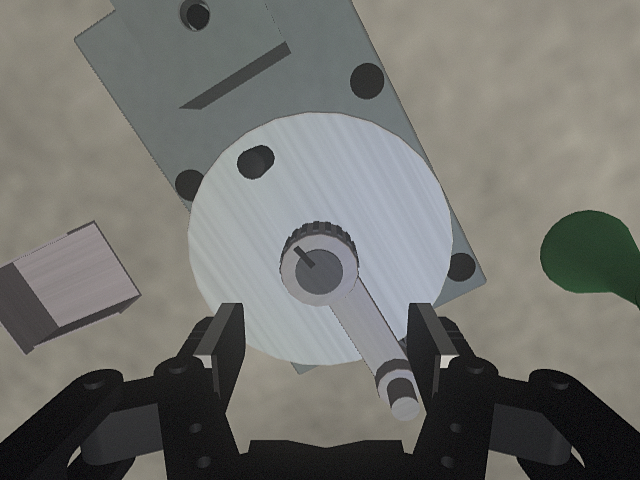

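arm_command(
  motion=[
    [[1,0,-25],[0,0,0],60],
    [[1,0,-50],[0,0,0],60],
    [[1,0,-70],[0,0,0],60],
    [[1,0,-76],[0,0,0],60],
    [[1,0,-76],[0,0,0],60],
  ],
)

```text
t: 24.2
position: [0.4709, 0.1022, 0.1063]
eef_rot: [-0.796, 1.422, 0.797]
contact_force: [0.8, -0.2, 0.0]
opening: 0.705
```

arm_command(
  motion=[
    [[0,0,0],[0,0,0],30],
    [[0,0,0],[0,0,0],30],
    [[0,0,0],[0,0,0],30],
    [[0,0,0],[0,0,0],30],
    [[0,0,0],[0,0,0],30],
  ],
  squeeze=35,
)

```text
t: 24.7
position: [0.4723, 0.1022, 0.1077]
eef_rot: [-0.798, 1.418, 0.796]
contact_force: [2.5, -5.3, 5.6]
opening: 0.452
```

arm_command(
  motion=[
    [[0,0,0],[0,0,-8],30],
    [[0,0,0],[0,0,-16],30],
    [[0,0,0],[0,0,-24],30],
    [[0,0,0],[0,0,-32],30],
    [[0,0,0],[0,0,-40],30],
  ],
)

```text
t: 25.2
position: [0.4723, 0.1022, 0.1075]
eef_rot: [-0.251, 1.554, 0.251]
contact_force: [4.0, -5.6, 2.1]
opening: 0.457
```

arm_command(
  motion=[
    [[0,0,0],[0,0,-8],30],
    [[0,0,0],[0,0,-16],30],
    [[0,0,0],[0,0,-24],30],
    [[0,0,0],[0,0,-32],30],
    [[0,0,-0.5],[0,0,-40],30],
  ],
)

```text
t: 25.7
position: [0.4723, 0.1021, 0.107]
eef_rot: [0.297, 1.548, -0.296]
contact_force: [4.2, -8.8, 4.5]
opening: 0.451
```

arm_command(
  motion=[
    [[0,0,0],[0,0,-8],30],
    [[0,0,0],[0,0,-16],30],
    [[0,0,0],[0,0,-24],30],
    [[0,0,0],[0,0,-32],30],
    [[0,0,-0.5],[0,0,-40],30],
  ],
)

```text
t: 26.2
position: [0.4722, 0.102, 0.1066]
eef_rot: [0.838, 1.402, -0.837]
contact_force: [2.2, -10.0, 7.2]
opening: 0.454
```

arm_command(
  motion=[
    [[0,0,0],[0,0,-8],30],
    [[0,0,0],[0,0,-16],30],
    [[0,0,0],[0,0,-24],30],
    [[0,0,0],[0,0,-32],30],
    [[0,0,-0.5],[0,0,-40],30],
  ],
)

```text
t: 26.7
position: [0.4722, 0.1019, 0.1061]
eef_rot: [1.358, 1.104, -1.356]
contact_force: [2.8, -10.8, 6.8]
opening: 0.456
```

Run:
```python
from h import *
st(); s=bot.get_state(); print(s['joints'],s['wrist_torque'],s['effort'])
```

```text
26.7 [0.4722 0.1019 0.1061] [ 1.358  1.104 -1.356] [  2.8 -10.8   6.8] 0.456411804214666
[ 1.50244683e-01  4.33137204e-01  2.09131801e+00 -1.07017740e-03
  6.15233176e-01  3.54710613e-01] [-1.77582008 -0.46094136  0.08539939] [  5.12325436 -70.32797813 -24.29656148   2.33426951   0.42116191
  -4.55842406]
```

arm_command(
  motion=[
    [[0,0,0],[0,0,-8],30],
    [[0,0,0],[0,0,-16],30],
    [[0,0,0],[0,0,-24],30],
    [[0,0,0],[0,0,-32],30],
    [[0,0,-0.5],[0,0,-40],30],
  ],
)

```text
t: 27.2
position: [0.472, 0.1019, 0.1056]
eef_rot: [1.837, 0.637, -1.834]
contact_force: [1.6, -10.6, 8.5]
opening: 0.45
```

arm_command(
  motion=[
    [[0,0,0],[0,0,-8],30],
    [[0,0,0],[0,0,-16],30],
    [[0,0,0],[0,0,-24],30],
    [[0,0,0],[0,0,-32],30],
    [[0,0,-0.5],[0,0,-40],30],
  ],
)

```text
t: 27.7
position: [0.4733, 0.1022, 0.1054]
eef_rot: [-2.211, 0.031, 2.203]
contact_force: [2.9, -9.0, 8.0]
opening: 0.454
```

Run:
```python
from h import *
st(); s=bot.get_state(); print(s['joints'],s['wrist_torque'],s['effort'])
```

```text
27.7 [0.4733 0.1022 0.1054] [-2.211  0.031  2.203] [ 2.9 -9.   8. ] 0.4542008852382201
[ 1.50497158e-01  4.34741593e-01  2.09104736e+00 -1.00973785e-03
  6.11833097e-01  1.75073292e+00] [-1.51276556 -0.42742437  0.30770129] [  4.50712323 -70.8427906  -23.50652218   1.9884818    0.59860853
  -4.57959294]
```

arm_command(
  motion=[
    [[0,0,0],[0,0,-8],30],
    [[0,0,0],[0,0,-16],30],
    [[0,0,0],[0,0,-24],30],
    [[0,0,0],[0,0,-32],30],
    [[0,0,0],[0,0,-40],30],
  ],
)

```text
t: 28.2
position: [0.4713, 0.1023, 0.1047]
eef_rot: [-1.798, 0.684, 1.798]
contact_force: [5.1, -9.9, 8.0]
opening: 0.455
```

Run:
```python
from h import *
st(); s=bot.get_state(); print(s['joints'],s['wrist_torque'],s['effort'])
```

```text
28.2 [0.4713 0.1023 0.1047] [-1.798  0.684  1.798] [ 5.1 -9.9  8. ] 0.45461385063418686
[ 1.50928073e-01  4.35261377e-01  2.09279172e+00 -5.31126636e-05
  6.13079405e-01  2.44872062e+00] [-1.67663911 -0.96565863  0.3154464 ] [  3.24507348 -70.80136299 -24.20866191   1.82018403   1.02695491
  -4.24516439]
```

arm_command(
  motion=[
    [[0,0,0],[0,0,-8],30],
    [[0,0,0],[0,0,-14],30],
    [[0,0,0],[0,0,-14],30],
  ],
  squeeze=50,
)

```text
t: 28.5
position: [0.4718, 0.1026, 0.1047]
eef_rot: [-1.638, 0.86, 1.637]
contact_force: [2.0, 3.2, -1.5]
opening: 0.447
```

Run:
```python
from h import *
st(); s=bot.get_state(); print(s['joints'],s['wrist_torque'],s['effort'])
```

```text
28.5 [0.4718 0.1026 0.1047] [-1.638  0.86   1.637] [ 2.   3.2 -1.5] 0.4469460082478715
[1.51077067e-01 4.35424164e-01 2.09239512e+00 5.86624470e-04
 6.12491185e-01 2.68965953e+00] [ 0.47368958 -0.47733096 -0.06572962] [ -1.17525548 -73.7997365  -24.85560179  -0.5501057    0.97402878
   3.31004754]
```

arm_command(
  motion=[
    [[0,0,0],[0,0,0],60],
    [[0,0,0],[0,0,0],60],
    [[0,0,0],[0,0,0],60],
    [[0,0,40],[0,0,8],60],
    [[0,0,76],[0,0,16],60],
  ],
)

```text
t: 29.0
position: [0.4704, 0.1021, 0.1807]
eef_rot: [-1.827, 0.648, 1.831]
contact_force: [1.1, 0.2, -0.5]
opening: 0.701
```

arm_command(
  motion=[
    [[0,0,0],[0,0,8],60],
    [[0,0,0],[0,0,16],60],
    [[0,0,0],[0,0,24],60],
    [[0,0,0],[0,0,32],60],
    [[0,0,0],[0,0,40],60],
  ],
)

```text
t: 29.5
position: [0.4711, 0.1022, 0.1803]
eef_rot: [2.212, 0.02, -2.212]
contact_force: [0.2, -0.0, 0.4]
opening: 0.705
```

arm_command(
  motion=[
    [[0,0,0],[0,0,8],60],
    [[0,0,0],[0,0,16],60],
    [[0,0,0],[0,0,24],60],
    [[0,0,0],[0,0,32],60],
    [[0,0,0],[0,0,40],60],
  ],
)

```text
t: 30.0
position: [0.471, 0.1022, 0.1802]
eef_rot: [1.805, 0.676, -1.805]
contact_force: [0.0, -0.1, 0.0]
opening: 0.704
```

Run:
```python
from h import *
from scipy.spatial.transform import Rotation as Ro
f=bot.grab_frame('wrist'); st(); s=bot.get_state(); print(s['joints'])
m=Ro.from_rotvec(s['eef_rot']).as_matrix(); print('yawy',np.degrees(np.arctan2(m[1,1],m[0,1])))
lm('wrist','knob_grip',.115);lm('wrist','lid_handle',.113)
cv2.imwrite('pics/w8.png',f)
```

```text
30.05 [0.4711 0.1022 0.1802] [ 1.798  0.683 -1.799] [-1.   0.3 -0.5] 0.7037852366194159
[ 1.50799161e-01  3.14727431e-01  2.02683355e+00 -6.18717031e-05
  8.00384295e-01  9.95553316e-01]
yawy -48.398379962824635
wrist knob_grip 0.75 [328.8 261.3] [0.4715 0.102  0.115 ]
wrist lid_handle 0.92 [406.9 327.8] [0.4694 0.0425 0.113 ]
```

View pics/w8.png

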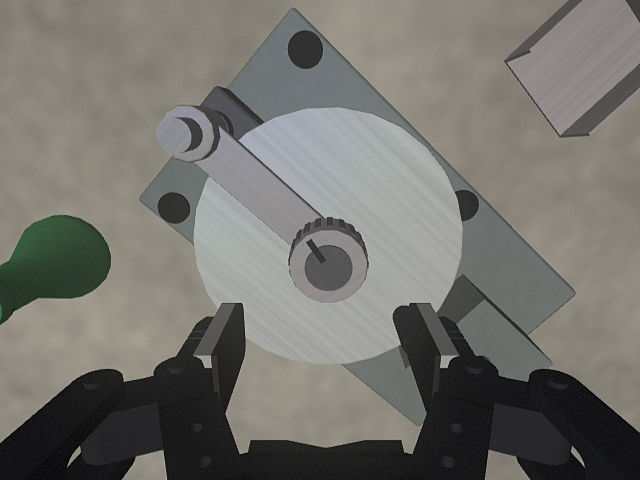

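arm_command(
  motion=[
    [[0,0,-25],[0,0,0],60],
    [[0,0,-50],[0,0,0],60],
    [[0,0,-70],[0,0,0],60],
    [[0,0,-75],[0,0,0],60],
    [[0,0,-75],[0,0,0],60],
  ],
)

```text
t: 30.65
position: [0.4708, 0.1022, 0.1049]
eef_rot: [1.809, 0.669, -1.812]
contact_force: [-0.0, 0.6, -0.2]
opening: 0.699
```

arm_command(
  motion=[
    [[0,0,0],[0,0,0],30],
    [[0,0,0],[0,0,0],30],
    [[0,0,0],[0,0,0],30],
    [[0,0,0],[0,0,0],30],
    [[0,0,0],[0,0,0],30],
  ],
  squeeze=80,
)

```text
t: 31.15
position: [0.4724, 0.1021, 0.1065]
eef_rot: [1.812, 0.669, -1.807]
contact_force: [1.3, -4.8, 3.2]
opening: 0.437
```

Run:
```python
from h import *
st(); s=bot.get_state(); print(s['joints'][5],s['wrist_torque'])
```

```text
31.15 [0.4724 0.1021 0.1065] [ 1.812  0.669 -1.807] [ 1.3 -4.8  3.2] 0.43746700308512976
1.0125928205078742 [-0.73503319 -0.29481939  0.00582492]
```

arm_command(
  motion=[
    [[0,0,0],[0,0,-5],30],
    [[0,0,0],[0,0,-10],30],
    [[0,0,0],[0,0,-10],30],
  ],
)

```text
t: 31.45
position: [0.4717, 0.102, 0.1063]
eef_rot: [1.92, 0.525, -1.918]
contact_force: [-1.5, -5.0, 6.0]
opening: 0.435
```

Run:
```python
from h import *
st(); s=bot.get_state(); print(s['joints'][5],s['wrist_torque'])
```

```text
31.45 [0.4717 0.102  0.1063] [ 1.92   0.525 -1.918] [-1.5 -5.   6. ] 0.4354183277829549
1.1875714148337748 [-0.8043479   0.21465161  2.15065121]
```

arm_command(
  motion=[
    [[0,0,0],[0,0,-5],30],
    [[0,0,0],[0,0,-12],30],
    [[0,0,0],[0,0,-20],30],
    [[0,0,0],[0,0,-20],30],
  ],
)

```text
t: 31.85
position: [0.4758, 0.1028, 0.1069]
eef_rot: [2.135, 0.195, -2.117]
contact_force: [16.2, -1.1, -3.4]
opening: 0.431
```

Run:
```python
from h import *
st(); s=bot.get_state(); print(s['joints'][5],s['wrist_torque'])
```

```text
31.85 [0.4758 0.1028 0.1069] [ 2.135  0.195 -2.117] [16.2 -1.1 -3.4] 0.4311061053428897
1.5392781671602247 [-0.28741318 -2.52032754 -0.00618196]
```

arm_command(
  motion=[
    [[0,0,0],[0,0,0],60],
    [[0,0,0],[0,0,0],60],
    [[0,0,0],[0,0,0],60],
    [[0,0,45],[0,0,0],60],
    [[0,0,95],[0,0,0],60],
  ],
  squeeze=40,
)

```text
t: 32.35
position: [0.4696, 0.1021, 0.2002]
eef_rot: [2.119, 0.199, -2.128]
contact_force: [1.5, 0.3, -1.2]
opening: 0.695
```

Run:
```python
from h import *
from scipy.spatial.transform import Rotation as Ro
f=bot.grab_frame('wrist'); st(); s=bot.get_state()
m=Ro.from_rotvec(s['eef_rot']).as_matrix(); print(np.round(m,3),'yawy',np.degrees(np.arctan2(m[1,1],m[0,1])))
cv2.imwrite('pics/w9.png',f)
lm('wrist','button_top',.053);lm('wrist','lid_handle',.113);lm('wrist','knob_grip',.114)
```

```text
32.4 [0.4735 0.1028 0.2082] [ 2.13   0.199 -2.117] [5.6 1.2 9.9] 0.6996894935833801
[[ 0.006  0.186 -0.983]
 [ 0.001 -0.983 -0.186]
 [-1.     0.    -0.006]] yawy -79.29628320728207
wrist button_top 0.65 [527. 262.] [ 0.4714 -0.0503  0.053 ]
wrist lid_handle 0.95 [430.4 257.4] [0.4778 0.0418 0.113 ]
wrist lid_handle 0.45 [149.7 344.6] [0.3891 0.2005 0.113 ]
wrist knob_grip 0.95 [327.2 236.8] [0.4784 0.1038 0.114 ]
```

arm_command(
  motion=[
    [[17,-42,0],[0,0,0],60],
    [[34,-84,0],[0,0,0],60],
    [[51,-126,0],[0,0,0],60],
    [[68,-168,0],[0,0,0],50],
    [[85,-205,0],[0,0,0],50],
  ],
)

```text
t: 33.05
position: [0.5557, -0.1046, 0.1987]
eef_rot: [2.122, 0.199, -2.127]
contact_force: [0.7, 0.9, 0.2]
opening: 0.584
```

arm_command(
  motion=[
    [[19,-42,-10],[0,0,0],50],
    [[38,-84,-20],[0,0,0],50],
    [[57,-126,-30],[0,0,0],50],
    [[77,-174,-40],[0,0,0],50],
    [[77,-174,-40],[0,0,0],50],
  ],
)

```text
t: 33.55
position: [0.6334, -0.2813, 0.1567]
eef_rot: [2.123, 0.196, -2.128]
contact_force: [0.1, 0.1, -0.2]
opening: 0.584
```

Run:
```python
from h import *
f=bot.grab_frame('wrist'); st()
cv2.imwrite('pics/w10.png',f)
lm('wrist','stylus_center',.08); lm('wrist','stand_hole',.055);lm('wrist','stand',0);lm('wrist','ring0_center',.012)
st()
```

```text
33.6 [ 0.6326 -0.2792  0.157 ] [ 2.123  0.197 -2.129] [-0.5  0.1 -0.6] 0.5831300219998997
wrist stylus_center 0.91 [325.5 247.4] [ 0.6349 -0.2755  0.08  ]
wrist stand_hole 0.98 [325.3 238.7] [ 0.6322 -0.2747  0.055 ]
wrist stand_hole 0.93 [569.7 240.5] [ 0.6587 -0.4225  0.055 ]
wrist stand_hole 0.72 [147.1   7.9] [ 0.7395 -0.1593  0.055 ]
wrist stand 0.95 [187.2  27.9] [ 0.7408 -0.1618  0.    ]
wrist stand 0.95 [400.8 424.3] [ 0.4622 -0.3729  0.    ]
wrist stand 0.74 [510.7 211.9] [ 0.6618 -0.4079  0.    ]
wrist stand 0.63 [327.6 212.5] [ 0.6364 -0.275   0.    ]
33.8 [ 0.6325 -0.2754  0.1597] [ 2.122  0.2   -2.125] [-0.6  0.4 -0.2] 0.5868956040503365
```

View pics/w10.png

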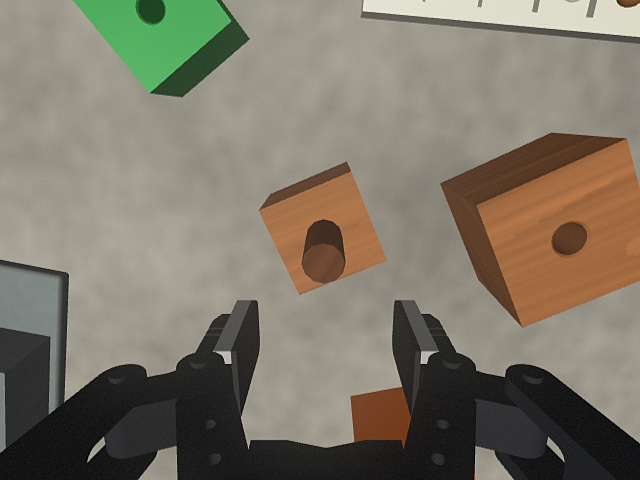

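arm_command(
  motion=[
    [[2,0,-30],[0,0,0],50],
    [[2,0,-60],[0,0,0],50],
    [[2,0,-85],[0,0,0],50],
    [[2,0,-92],[0,0,0],50],
    [[2,0,-92],[0,0,0],50],
  ],
)

```text
t: 34.3
position: [0.6347, -0.2755, 0.0679]
eef_rot: [2.122, 0.2, -2.125]
contact_force: [0.2, 0.6, -0.1]
opening: 0.584
```

arm_command(
  motion=[
    [[0,0,0],[0,0,0],35],
    [[0,0,0],[0,0,0],25],
    [[0,0,0],[0,0,0],15],
    [[0,0,0],[0,0,0],15],
    [[0,0,0],[0,0,0],15],
  ],
)

```text
t: 34.8
position: [0.6361, -0.277, 0.0699]
eef_rot: [2.126, 0.197, -2.121]
contact_force: [-0.6, 1.8, 7.1]
opening: 0.244
```

Run:
```python
from h import *
st(); f=bot.grab_frame('wrist');st()
lm('wrist','stylus_center',.08)
```

```text
34.8 [ 0.6361 -0.277   0.0699] [ 2.126  0.197 -2.121] [-0.6  1.8  7.1] 0.24444574811726935
34.85 [ 0.6361 -0.277   0.07  ] [ 2.126  0.197 -2.121] [-0.5  2.   7.2] 0.24072619652184676
wrist stylus_center 0.7 [327.1 331.2] [ 0.6362 -0.2765  0.08  ]
```

arm_command(
  motion=[
    [[0,0,20],[0,0,0],15],
    [[0,0,50],[0,0,0],15],
    [[0,0,80],[0,0,0],15],
    [[-25,34,80],[0,0,0],15],
    [[-50,68,80],[0,0,0],15],
  ],
)

```text
t: 35.4
position: [0.5856, -0.2089, 0.15]
eef_rot: [2.127, 0.195, -2.121]
contact_force: [0.1, 1.4, -0.9]
opening: 0.242
```

arm_command(
  motion=[
    [[-25,34,0],[0,0,0],15],
    [[-50,68,0],[0,0,0],15],
    [[-75,102,0],[0,0,0],15],
    [[-100,136,0],[0,0,0],15],
    [[-118,161,0],[0,0,0],15],
  ],
)

```text
t: 35.9
position: [0.4656, -0.0462, 0.149]
eef_rot: [2.124, 0.198, -2.123]
contact_force: [-0.8, 0.4, -0.3]
opening: 0.244
```

arm_command(
  motion=[
    [[0,0,0],[0,0,0],15],
    [[0,0,0],[0,0,0],15],
    [[0,0,0],[0,0,0],15],
    [[0,0,0],[0,0,0],15],
    [[0,0,0],[0,0,0],15],
  ],
)

```text
t: 36.4
position: [0.4677, -0.0483, 0.1482]
eef_rot: [2.125, 0.197, -2.124]
contact_force: [-0.3, -0.0, -0.5]
opening: 0.24
```

Run:
```python
from h import *
st(); f=bot.grab_frame('wrist');st()
lm('wrist','button_top',.053);lm('wrist','stylus_tip',.089);lm('wrist','stylus_center',.16);lm('wrist','knob_grip',.114);lm('wrist','lid_handle',.113)
g=bot.grab_frame('scene')
lm('scene','stylus_tip',.089);lm('scene','button_top',.053);lm('scene','stylus_center',.16)
cv2.imwrite('pics/c11.png',np.hstack([f[150:480,150:550],cv2.resize(g[180:310,260:420],(400,330))]))
```

```text
36.4 [ 0.4677 -0.0483  0.1482] [ 2.125  0.197 -2.124] [-0.3 -0.  -0.5] 0.23965935760999216
36.45 [ 0.4675 -0.0482  0.1482] [ 2.124  0.197 -2.124] [-0.5 -0.   0.4] 0.24656423677750255
wrist button_top 0.86 [324.4 242.1] [ 0.4681 -0.0462  0.053 ]
wrist stylus_tip 0.7 [327.9 266.5] [ 0.4663 -0.0484  0.089 ]
wrist stylus_center 0.67 [329.8 331.7] [ 0.4684 -0.0482  0.16  ]
wrist lid_handle 0.58 [134.  231.8] [0.4752 0.0407 0.113 ]
scene stylus_tip 0.52 [310.6 229.9] [ 0.4758 -0.0514  0.089 ]
scene stylus_center 0.64 [310.3 206.5] [ 0.4763 -0.0512  0.16  ]
```

View pics/c11.png

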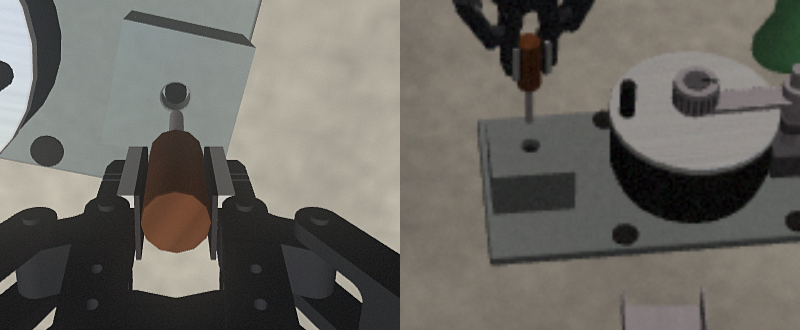

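arm_command(
  motion=[
    [[1,2,0],[0,0,0],15],
    [[1,2,-15],[0,0,0],15],
    [[1,2,-28],[0,0,0],15],
    [[1,2,-33],[0,0,0],15],
    [[1,2,-33],[0,0,0],15],
  ],
)

```text
t: 37.4
position: [0.4679, -0.0456, 0.1148]
eef_rot: [2.123, 0.199, -2.125]
contact_force: [-0.3, -0.5, -0.4]
opening: 0.244
```

arm_command(
  motion=[
    [[0,0,-2],[0,0,0],15],
    [[0,0,-4],[0,0,0],15],
    [[0,0,-6],[0,0,0],15],
    [[0,0,-7],[0,0,0],15],
    [[0,0,-7],[0,0,0],15],
  ],
)

```text
t: 37.9
position: [0.4688, -0.0458, 0.1087]
eef_rot: [2.125, 0.198, -2.123]
contact_force: [-0.9, 1.0, 8.9]
opening: 0.245
```

Run:
```python
from h import *
st(); g=bot.grab_frame('wrist')
lm('wrist','stylus_tip',.05);lm('wrist','button_top',.05)
```

```text
37.9 [ 0.4688 -0.0458  0.1087] [ 2.125  0.198 -2.123] [-0.9  1.   8.9] 0.24478605905638537
wrist stylus_tip 0.7 [324.2 266.5] [ 0.4676 -0.0443  0.05  ]
wrist button_top 0.68 [331.1 265.4] [ 0.4688 -0.0476  0.05  ]
```

arm_command(
  motion=[
    [[0,0,-1],[0,0,0],15],
    [[0,0,-2],[0,0,0],15],
    [[0,0,-2],[0,0,0],15],
    [[0,0,-2],[0,0,0],15],
  ],
)

```text
t: 38.45
position: [0.4694, -0.0459, 0.1078]
eef_rot: [2.126, 0.197, -2.121]
contact_force: [-4.6, 2.2, 34.3]
opening: 0.247
```

arm_command(
  motion=[
    [[0,0,10],[0,0,0],15],
    [[0,0,30],[0,0,0],15],
    [[0,0,42],[0,0,0],15],
    [[25,-34,42],[0,0,0],15],
    [[50,-68,42],[0,0,0],15],
  ],
)

```text
t: 38.95
position: [0.5189, -0.1141, 0.1492]
eef_rot: [2.124, 0.2, -2.122]
contact_force: [0.7, 0.6, -0.4]
opening: 0.242
```

arm_command(
  motion=[
    [[25,-34,0],[0,0,0],15],
    [[50,-68,0],[0,0,0],15],
    [[75,-102,0],[0,0,0],15],
    [[100,-140,0],[0,0,0],15],
    [[117,-163,0],[0,0,0],15],
  ],
)

```text
t: 39.45
position: [0.6365, -0.2795, 0.1482]
eef_rot: [2.125, 0.196, -2.123]
contact_force: [0.6, -0.1, -1.7]
opening: 0.243
```

arm_command(
  motion=[
    [[0,0,0],[0,0,0],15],
    [[0,0,0],[0,0,0],15],
    [[0,0,0],[0,0,0],15],
    [[0,0,0],[0,0,0],15],
    [[0,0,0],[0,0,0],15],
  ],
)

```text
t: 39.95
position: [0.635, -0.276, 0.1485]
eef_rot: [2.123, 0.199, -2.124]
contact_force: [-0.7, -0.5, -1.1]
opening: 0.246
```

Run:
```python
from h import *
st(); f=bot.grab_frame('wrist');st()
lm('wrist','stand_hole',.055);lm('wrist','stylus_tip',.089)
cv2.imwrite('pics/c12.png',f[130:430,150:550])
```

```text
39.95 [ 0.635  -0.276   0.1485] [ 2.123  0.199 -2.124] [-0.7 -0.5 -1.1] 0.24630150226371772
40.0 [ 0.6352 -0.2761  0.1486] [ 2.124  0.199 -2.123] [0.5 0.6 0.3] 0.24567975773004577
wrist stand_hole 0.8 [155.1   9.5] [ 0.7414 -0.1676  0.055 ]
wrist stand_hole 0.67 [584.2 251.4] [ 0.6592 -0.4273  0.055 ]
wrist stand_hole 0.6 [331.6 246.7] [ 0.6344 -0.279   0.055 ]
wrist stylus_tip 0.64 [328.4 267. ] [ 0.6339 -0.2771  0.089 ]
```

View pics/c12.png

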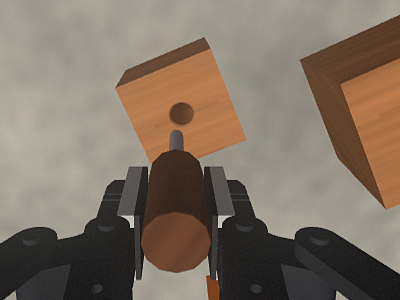

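arm_command(
  motion=[
    [[1,-1.5,-10],[0,0,0],15],
    [[1,-1.5,-20],[0,0,0],15],
    [[1,-1.5,-30],[0,0,0],15],
    [[1,-1.5,-40],[0,0,0],15],
    [[1,-1.5,-45],[0,0,0],15],
  ],
)

```text
t: 40.6
position: [0.6356, -0.2779, 0.1015]
eef_rot: [2.123, 0.199, -2.126]
contact_force: [0.8, 0.1, -1.1]
opening: 0.242
```

arm_command(
  motion=[
    [[0,0,-10],[0,0,0],15],
    [[0,0,-20],[0,0,0],15],
    [[0,0,-28],[0,0,0],15],
    [[0,0,-33],[0,0,0],15],
    [[0,0,-33],[0,0,0],15],
  ],
)

```text
t: 41.1
position: [0.6362, -0.2782, 0.0699]
eef_rot: [2.124, 0.198, -2.124]
contact_force: [0.3, -0.8, -0.3]
opening: 0.249
```

Inserted; go 2 mm further for firm contact, then open and rise.

arm_command(
  motion=[
    [[0,0,-1],[0,0,0],15],
    [[0,0,-2],[0,0,0],15],
    [[0,0,-2.5],[0,0,0],15],
    [[0,0,-2.5],[0,0,0],15],
  ],
)

```text
t: 41.5
position: [0.6366, -0.2783, 0.0694]
eef_rot: [2.125, 0.198, -2.123]
contact_force: [-6.9, 3.6, 21.1]
opening: 0.245
```

arm_command(
  motion=[
    [[0,0,0],[0,0,0],30],
    [[0,0,0],[0,0,0],45],
    [[0,0,0],[0,0,0],50],
    [[0,0,0],[0,0,0],50],
    [[0,0,10],[0,0,0],50],
  ],
)

```text
t: 42.0
position: [0.6354, -0.2778, 0.0767]
eef_rot: [2.122, 0.2, -2.127]
contact_force: [0.3, -0.0, -0.7]
opening: 0.583
```

arm_command(
  motion=[
    [[0,0,30],[0,0,0],50],
    [[0,0,60],[0,0,0],50],
    [[0,0,90],[0,0,0],50],
    [[-10,-25,130],[0,0,0],50],
    [[-30,-60,160],[0,0,0],50],
  ],
)

```text
t: 42.5
position: [0.6076, -0.3375, 0.2409]
eef_rot: [2.124, 0.2, -2.119]
contact_force: [1.8, -0.5, -0.1]
opening: 0.588
```

Run:
```python
from h import *
st(); f=bot.grab_frame('wrist');g=bot.grab_frame('scene');t=bot.grab_frame('top')
lm('scene','stylus_center',.08);lm('scene','lid_handle',.113);lm('scene','knob_grip',.114);lm('scene','ring0_center',.012)
cv2.imwrite('pics/c13.png',np.hstack([cv2.resize(f,(400,300)),cv2.resize(g[190:350,130:530],(400,300))[:, :]]))
w=cv2.imread('pics/w9.png')
cv2.imwrite('pics/c14.png',np.vstack([cv2.resize(g,(640,480))[150:380,:],w[130:340,:]]))
```

```text
42.5 [ 0.6076 -0.3375  0.2409] [ 2.124  0.2   -2.119] [ 1.8 -0.5 -0.1] 0.5875428429153909
scene stylus_center 0.76 [210.4 298.4] [ 0.6399 -0.2771  0.08  ]
scene lid_handle 0.59 [350.5 215. ] [0.4643 0.0409 0.113 ]
scene knob_grip 0.56 [378.1 213.9] [0.47  0.103 0.114]
```

View pics/c14.png

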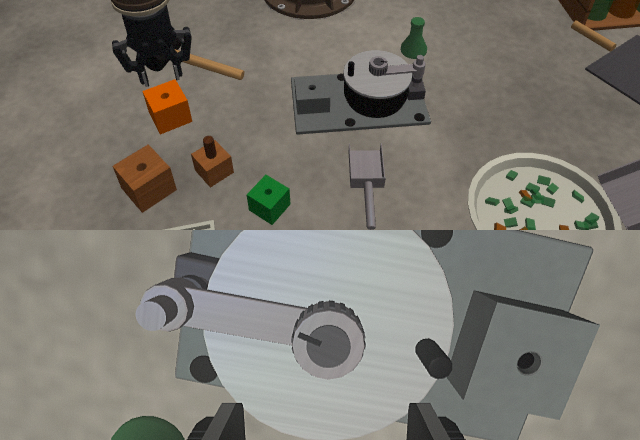

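```bash
python3 -c "
from h import *
st(); print(bot.job_done())"
```

```text
42.85 [ 0.6062 -0.337   0.2366] [ 2.123  0.2   -2.125] [-0.4  0.4  0.9] 0.5858014770724462
the job is handed in; nothing more can be done
None
```

I finished the whole sequence and handed the job in at about 43 s.

- **Rings:** I found two rings on the bench and put both in the bowl. A wrist picture showed them there before I closed the lid.
- **Lid:** I swung it over the bowl until it hit its stop (about 14 N side force). I then pressed it down until the force reached 33 N with almost no further movement.
- **Knob:** I turned it clockwise until it slipped in the grip at about 0.3 N m. A second, harder grasp met about 2.1 N m without turning it further.
- **Start button:** I pressed it with the stylus until it bottomed out. The force was 34 N with the tip at about the depth expected for full travel.
- **Stylus:** It is back in the smaller brown stand, at the same grip height as when I picked it up, with a 21 N seating force. The final scene picture shows it in its stand, in its starting place.

**Not fully confirmed:**
- My two readings of the knob's mark differ by about 5°, in the loosening direction. That is within my reading error, so I did not re-tighten it.
- I did not use the rim or knob height to measure how far the lid is seated.

I moved neither the mallet, the bottle neck nor the scoop. The gripper was open and clear of everything at hand-in.

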